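# Rock the angle gauge on the bracket stud until its pointer settles on the mark

## Robot

A 7-joint arm with a two-finger parallel gripper is mounted at the origin on the work surface. World frame = base frame: x ahead of the robot, y to its left, z up, the work surface at z = 0. Lengths are in mm, angles in rad, forces in N, time in s.
With the tool pointing down it reaches from about 400 to 875 mm from the base axis. Payload 4.4 kg.
Tool frame: the origin (TCP) lies at the very end of the fingers, on their centre line; the grasp point (between the pads) lies 19 mm behind it; y points along the fingers, z is the direction in which the jaws open and shut, and the axes are right-handed (so a half turn about y gives the same grasp; the last joint's range is limited). The gripper opens to 85 mm and grips with 20 to 120 N. Pads are 22 mm wide; open, the fingers measure 114 mm over their backs; the gripper's body (76 mm by 85 mm) begins 54 mm behind the grasp point. The pads swing forward as they close: fully open they stand 13 mm farther back than shut.
Start: joints at [-1.234, 0.628, 0.038, 1.517, -0.027, 0.996, -0.02], TCP at [254.775, 598.003, 231.313] pointing down, gripper open.
Joint ranges: [-3.06, 3.06], [-0.37, 2.12], [-1.25, 1.32], [0.18, 2.47], [-1.1, 4.24], [0.23, 1.98], [-2.94, 2.94]. Speed limits (rad/s): [2.57, 2.57, 3.14, 3.14, 3.14, 3.14, 3.14].

## Interface

Orientations are given as [roll, pitch, yaw] about the fixed x, y, z axes, in that order (R = Rz(yaw) Ry(pitch) Rx(roll)).
In Python, from cell import * gives the robot as it stands.
- The arm moves only by the tool apply_moves, never from a script. Its argument "targets" is a list of rows, each a list of 6 numbers: the shift along the tool's x, y, z in units of 40 mm (1.0 is 40 mm), then the turn, a rotation vector about the tool's x, y, z in units of 8 degrees (1.0 is 8 degrees). A call has 1 to 12 rows; each row shifts and turns the commanded pose from where the row before left it, along the tool's axes as they then stand; what a row does not reach is not made up. A row lasts 1/8 s, in which the tool goes at most 62.5 mm and 10.7 degrees, less where a joint would pass 70% of its speed; a pose out of reach is approached as far as the arm can. A call is refused whole if a number of a shift passes 1 or a number of a turn 1, either way. A call with a gripper value outside its range is refused whole. "jaw" is the gripper command: -1 is shut, 1 is fully open, values between are in proportion, set as the call begins (left out, the last holds). The fingers move at their own pace and stop on an object; the grip force is fixed at half the most. Time passes only in rows, so rows that do not move let the fingers close. It gives the time, the measured TCP pose, the force and the opening at its end, in the units of the state.
- read_state(): the state, without advancing time (a new reading comes with each control period).
- get_image(name): name is "side" or "top"; returns the picture (480x640x3 uint8, red, green, blue); there is no depth.
- calibration(name): a dict with "fx", "fy", "cx", "cy" (pixels), "world_from_camera" (4x4, takes a point from camera to world coordinates). Camera axes: x right, y down, z forward; pixel columns grow to the right and rows downward; lengths in mm; the calibration is good to about 2 mm. A picture is of the moment at which its call begins. calibration takes no time and is no camera call.
- finish_job(): hands the job in, once; it reports no verdict.
The state is a dict: "clock": time; "qpos": joint angles; "qd": joint speeds; "tau": joint torques, N m; "eef_pos": TCP position; "tool_rot": TCP orientation; "force": force on the tool from outside, world axes, zero at the start; "torque": the same for the moment, N m; "width": finger opening in mm.
Only numpy, scipy, OpenCV 4.12 (cv2) and the standard library are available. Lean on these libraries where they do the work, as an engineer would, in place of code of your own. Each camera call takes 0.05 s, during which the arm holds its last target. There are 200 camera calls.

## Task

Lift the pendulum angle gauge out of its wooden rest, hang it by its eye on the uneven stud of the runner bracket with the dial facing away from the bracket's post, and let it sit there upright for a moment. Then, with the eye still resting on the stud, rock the gauge until its swinging pointer settles on the index mark, and keep it there: finish while still gripping the gauge, steady, with the stud still bearing it, so that the setting can be locked. Leave the tag applicators, the pin jar and the cattle tag alone.

Things in the scene. Friction and masses are not known exactly. Their poses are not given: they have to be found in the camera images.
- gauge: Loose upright plate, pendulum angle gauge, about 0.3 kg. Origin: centre of underside; x out of the dial's face, y to the right as one faces the dial, z up. Aluminium body 110 wide (y) x 10 thick (x) x 95 high, white dial; neck 50 wide, 10 thick, z 95 to 145, with a round 30 mm eye (through hole) at z = 120; black grip tab 30 wide, 12 thick, z 145 to 200. Starts upright in the rest.
- gauge_grip (a point): Centre of the gauge's grip tab, 175 mm above its underside; the tab is 12 mm thick along the gauge's x and is gripped from above across that thickness. Axes as the gauge's.
- gauge_eye (a point): Centre of the gauge's eye (30 mm hole through the plate along x), 55 mm below the grip centre. Axes as the gauge's.
- pointer (a joint): Free-swinging pendulum pointer on the dial, pivot 85 mm above the gauge's underside, 60 mm long; settles in about 1 s. Rad relative to the gauge: 0 = along the gauge's -z, positive = tip towards the gauge's +y (right as one faces the dial). Settled, it reads -a when the gauge is turned about its own +x by a.
- pointer_tip (a point): Tip of the pointer, 60 mm from the pivot; z axis along the pointer.
- mark (a joint): Angle of the index mark, a small dark bar 9 mm wide, 18 mm long at the dial's rim, on the pointer's pivot and measured the same way (rad). Stiff, it stays as set: 0.18 to 0.42, always towards the gauge's +y. The pointer is on the mark when both joint values are equal.
- mark_tip (a point): Inner end of the index mark, 60 mm from the pivot; z axis along the mark's radius.
- bracket: Fixed runner bracket: wooden block 100 x 130 x 30 mm and an upright steel post 20 thick (x) x 60 wide (y), top 180 mm above the shelf. Origin on the shelf, x along the stud, outwards. The post spans x = -15 to 5 mm, the block x = -95 to 5; nothing lies under the stud.
- stud: Fixed level steel stud along its x; origin on its axis at the post's face, 165 mm above the shelf. Round bar 14 mm across, 70 mm long, uneven: a welded ridge (3.5 mm radius, centred 5 mm to +y and 5 mm up from the axis) runs along it; both stay within 10.6 mm of the axis. An eye hung on it rests with its centre 5 to 8 mm below the axis.
- stud_mid (a point): Point on the stud's axis, 40 mm from the post's face and 30 mm from the free end. x along the stud outwards, z up.
- rest: Fixed wooden rest for the gauge: base 80 x 140 x 12 mm, on which the gauge stands, and cheeks at the gauge's two ends, 42 mm above the shelf, 2 mm play each side. Lift the gauge straight up by over 35 mm to clear it. Origin on the shelf under its centre.
- applicator1: Bystander: grey steel ear tag applicator (pliers), 240 x 70 x 26 mm, lying on the shelf. Leave alone.
- applicator2: Bystander: a second grey steel ear tag applicator of the same kind. Leave alone.
- pin_jar: Bystander: yellow plastic tag pin jar, 70 mm across, 85 mm high, standing. Leave alone.
- cattle_tag: Bystander: green polymer cattle tag, 90 x 56 x 5 mm, lying flat. Leave alone.
There are look-alikes about, which are no part of the job. There is more than one size of the gauge; the one meant has the size given above.

How it is judged:
By the outcome, as a careful person would: the job done as asked, in the order asked, and still so for the second after the job is handed in, while the arm keeps its last pose, push and grip.
It also fails if it takes over 42 s, if anything falls off the work surface, if the arm or the gripper's body presses on something with over 40 N, if the wrist force passes 120 N, or if a joint passes its speed limit or range.

## Working session

There is one attempt and no reset: what is moved stays moved. The work goes in short steps, Python scripts to look and compute and a tool call to move; the robot and the scene stay as the last step left them, time stands still between calls to the robot, and variables do not carry over. Pictures are saved under pics/ and viewed, about 8 in all and at most 12, crops included, and the job is handed in when it is done.

Besides the shell and the picture viewer there is one more tool, called after "Call:" in YAML: its name, and indented under it one key for each argument. apply_moves: Moves the arm, as the interface text tells. Its arguments: {"type":"object","properties":{"targets":{"type":"array"},"jaw":{"type":"number"}},"required":["targets"]}

```bash
ls; mkdir -p pics; python3 - <<'E'
from cell import *
import cv2, numpy as np
print(read_state())
for n in("side","top"):
    im=get_image(n); cv2.imwrite(f"pics/{n}0.png",im[:,:,::-1]); c=calibration(n); print(n,c["fx"],c["fy"],c["cx"],c["cy"]); print(np.round(c["world_from_camera"],3))
E
```

```text
pics
{'clock': 0.0, 'qpos': array([-1.23377747,  0.6293475 ,  0.03841384,  1.51842204, -0.026946  ,
        0.99633079, -0.01997918]), 'qd': array([ 1.01404143e-03, -3.77666191e-04, -8.79466039e-04, -4.83361482e-05,
        5.10517636e-05,  5.36306370e-04,  7.55493124e-04]), 'tau': array([-4.31526132e-05, -5.63401330e+01,  1.22662313e+00, -1.93436676e+01,
        1.12285389e-02,  1.05787799e-02,  7.01857601e-06]), 'eef_pos': array([254.52140398, 597.37101405, 230.37045378]), 'tool_rot': array([-1.57278596e+00, -5.64749617e-05, -4.02747086e-01]), 'force': array([0.75940333, 0.23993752, 0.04401476]), 'torque': array([ 0.04116955, -0.00120451, -0.01233176]), 'width': 85.47448431484739}
side 529.8271803670323 529.8271803670323 312.94334305660146 242.49572843888959
[[ 1.000000e+00  1.000000e-03  2.800000e-02  4.688230e+02]
 [-2.300000e-02 -5.160000e-01  8.560000e-01 -1.245657e+03]
 [ 1.500000e-02 -8.570000e-01 -5.160000e-01  8.856240e+02]
 [ 0.000000e+00  0.000000e+00  0.000000e+00  1.000000e+00]]
top 483.19779474481544 483.19779474481544 315.7920233776708 232.75697954498884
[[ 1.600000e-02 -9.990000e-01  4.000000e-02  4.726710e+02]
 [-1.000000e+00 -1.600000e-02  9.000000e-03 -1.910300e+01]
 [-9.000000e-03 -4.000000e-02 -9.990000e-01  1.172798e+03]
 [ 0.000000e+00  0.000000e+00  0.000000e+00  1.000000e+00]]
```

View pics/side0.png

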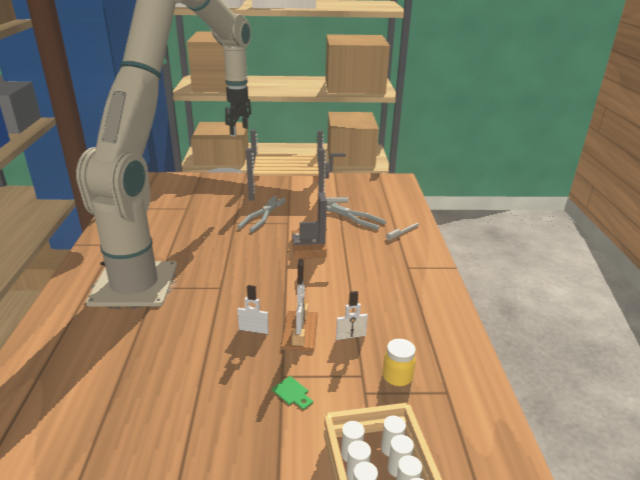

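View pics/top0.png

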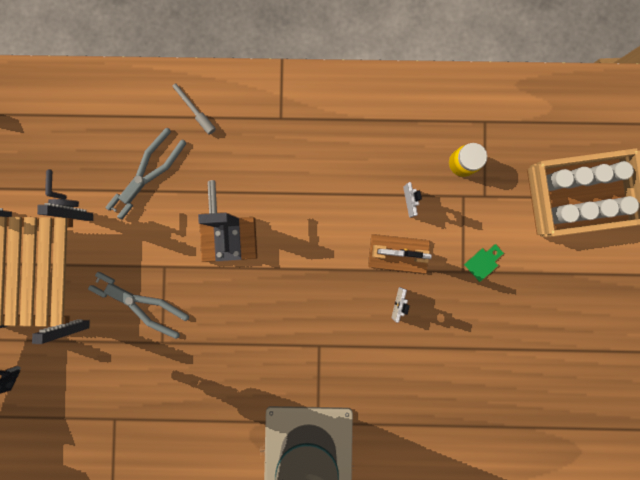

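The one in the rest (side 300,310; top 402,253) is the candidate. The look-alikes are two smaller plates, at side (253,318) and (352,322), top (401,305) and (412,200). I'll check with a close crop of both views.

```bash
python3 - <<'E'
import cv2, numpy as np
s=cv2.imread("pics/side0.png");t=cv2.imread("pics/top0.png")
a=cv2.resize(s[255:360,230:380],(800,560),interpolation=cv2.INTER_CUBIC)[:, :]
b=cv2.resize(t[180:325,360:450],(372,600),interpolation=cv2.INTER_CUBIC)
c=cv2.resize(t[170:270,190:265],(428,570),interpolation=cv2.INTER_CUBIC)
c=cv2.copyMakeBorder(c,0,30,0,0,cv2.BORDER_CONSTANT)
cv2.imwrite("pics/c1.png",a); cv2.imwrite("pics/c2.png",np.hstack([b,c]))
E
```

```text
(no output)
```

View pics/c1.png

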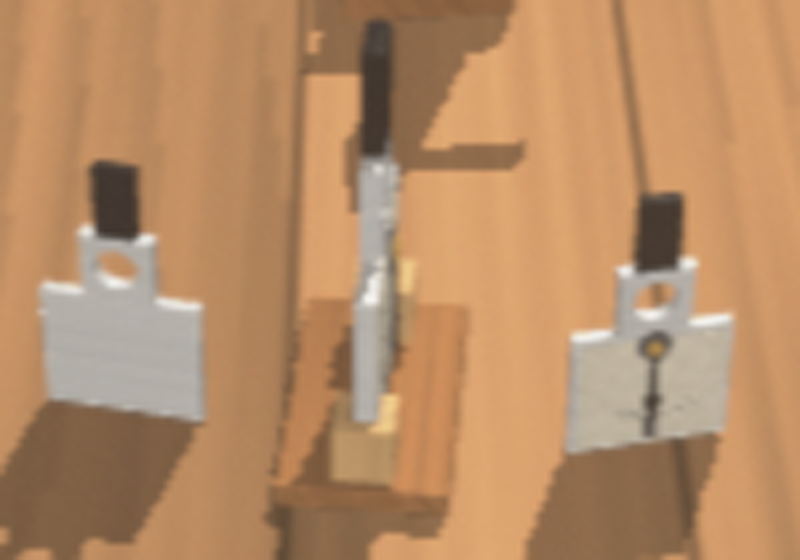

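View pics/c2.png

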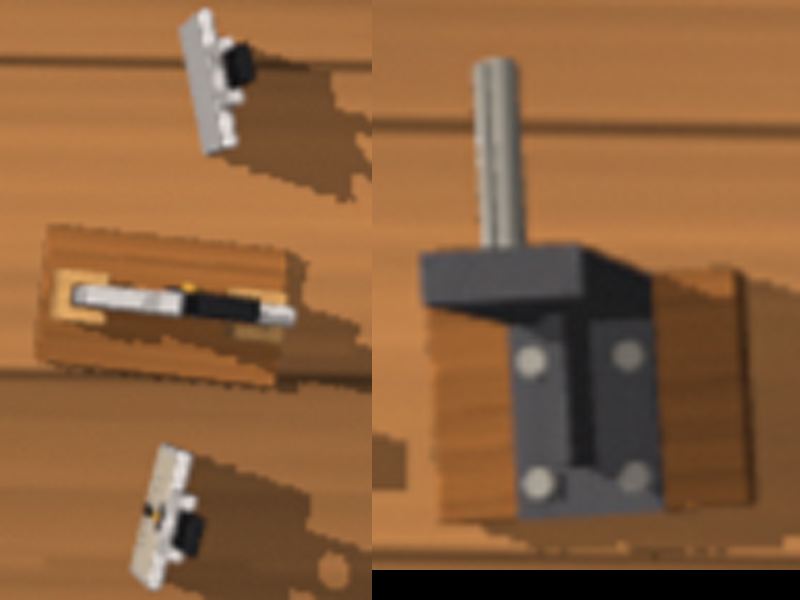

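Dial faces +x: the hub is visible on the top view's upper edge and the dial-coloured face is on the right in the side view. The stud also points about +x, so no flip is needed. The rest's gauge is clearly the largest of the three. Measuring it now.

```bash
cat > h.py <<'E'
import cv2, numpy as np
from cell import *
def ray(n,p):
    c=calibration(n); T=np.array(c["world_from_camera"])
    d=T[:3,:3]@np.array([(p[0]-c["cx"])/c["fx"],(p[1]-c["cy"])/c["fy"],1]); return T[:3,3],d/np.linalg.norm(d)
def onz(n,p,z): o,d=ray(n,p); return o+d*(z-o[2])/d[2]
def tri(ps,pt):
    A=np.zeros((3,3));b=np.zeros(3)
    for n,p in(("side",ps),("top",pt)):
        o,d=ray(n,p); M=np.eye(3)-np.outer(d,d); A+=M; b+=M@o
    X=np.linalg.solve(A,b); o,d=ray("side",ps); r=np.linalg.norm((np.eye(3)-np.outer(d,d))@(X-o)); return X,r
def proj(n,X):
    c=calibration(n); T=np.linalg.inv(np.array(c["world_from_camera"])); q=T[:3,:3]@X+T[:3,3]
    return np.array([c["fx"]*q[0]/q[2]+c["cx"],c["fy"]*q[1]/q[2]+c["cy"]])
def blob(m,x0,y0,x1,y1):
    k=np.zeros(m.shape,np.uint8); k[y0:y1,x0:x1]=m[y0:y1,x0:x1]
    n,l,s,c=cv2.connectedComponentsWithStats(k); i=1+np.argmax(s[1:,4]); return np.argwhere(l==i)[:,::-1]
E
python3 - <<'E'
from h import *
s=cv2.imread("pics/side0.png");t=cv2.imread("pics/top0.png")
def rep(name,P):
    P=P.astype(np.float32); r=cv2.minAreaRect(P); print(name,len(P),P.mean(0).round(1),"bbox",P.min(0),P.max(0),"box",cv2.boxPoints(r).round(1).tolist())
hs=cv2.cvtColor(s,cv2.COLOR_BGR2HSV);ht=cv2.cvtColor(t,cv2.COLOR_BGR2HSV)
rep("tabT",blob((ht[...,2]<60).astype(np.uint8),395,240,440,268))
rep("tabS",blob((hs[...,2]<70).astype(np.uint8),292,255,308,290))
rep("bodyT",blob(((ht[...,1]<60)&(ht[...,2]>130)).astype(np.uint8),372,240,405,268))
rep("bodyTr",blob(((ht[...,1]<60)&(ht[...,2]>130)).astype(np.uint8),420,240,440,268))
P=blob(((ht[...,1]<70)&(ht[...,2]>70)).astype(np.uint8),200,175,225,213); rep("studT",P)
for r in range(180,214,3):
    q=P[P[:,1]==r][:,0]; print(r,q.min() if len(q) else 0,q.max() if len(q) else 0,end="; ")
print()
P=blob((ht[...,2]<95).astype(np.uint8)&(ht[...,1]<90),195,208,245,262); rep("postT",P)
rep("rest",blob((ht[...,0]<14).astype(np.uint8),365,230,436,276))
E
python3 - <<'E'
import cv2
s=cv2.imread("pics/side0.png"); cv2.imwrite("pics/c3.png",cv2.resize(s[135:265,270:370],(600,780)[:2] if 0 else (460,598),interpolation=cv2.INTER_CUBIC))
E
```

```text
tabT 96 [413.1 254.1] bbox [404. 251.] [422. 257.] box [[403.8999938964844, 255.6999969482422], [404.5, 250.39999389648438], [422.3999938964844, 252.39999389648438], [421.79998779296875, 257.6000061035156]]
tabS 49 [300.  273.7] bbox [299. 266.] [301. 282.] box [[299.0, 266.0], [301.0, 266.0], [301.0, 282.0], [299.0, 282.0]]
bodyT 128 [390.9 251.8] bbox [378. 249.] [403. 255.] box [[377.70001220703125, 253.39999389648438], [378.1000061035156, 248.1999969482422], [403.29998779296875, 250.1999969482422], [402.8999938964844, 255.39999389648438]]
bodyTr 32 [427.  255.4] bbox [423. 254.] [431. 257.] box [[423.0, 254.0], [431.0, 254.0], [431.0, 257.0], [423.0, 257.0]]
studT 234 [211.7 196.5] bbox [208. 180.] [216. 212.] box [[207.1999969482422, 180.1999969482422], [214.39999389648438, 179.8000030517578], [216.10000610351562, 212.0], [208.89999389648438, 212.39999389648438]]
180 211 212; 183 208 214; 186 208 214; 189 208 214; 192 208 215; 195 208 215; 198 209 215; 201 209 215; 204 209 215; 207 209 215; 210 209 216; 213 0 0; 
postT 1184 [224.3 234.2] bbox [199. 208.] [240. 260.] box [[198.3000030517578, 209.3000030517578], [237.0, 206.3000030517578], [241.10000610351562, 258.8999938964844], [202.3000030517578, 261.8999938964844]]
rest 826 [403.5 255.4] bbox [378. 235.] [435. 273.] box [[375.6000061035156, 270.5], [379.6000061035156, 234.6999969482422], [438.5, 241.3000030517578], [434.5, 277.1000061035156]]
```

View pics/c3.png

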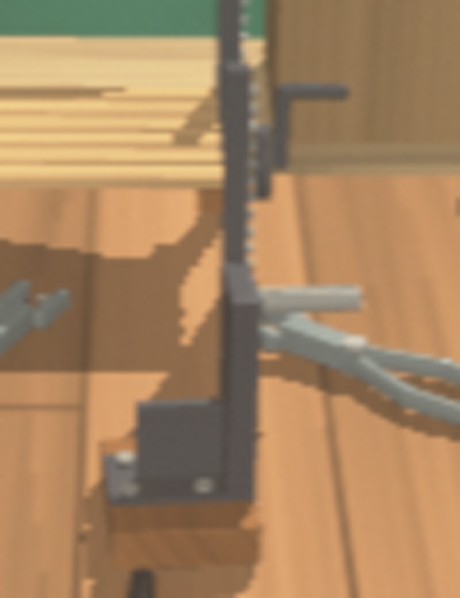

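```bash
python3 - <<'E'
from h import *
np.set_printoptions(precision=1,suppress=True)
print("tab right top",onz("top",(422.3,255),212),"body right top",onz("top",(431.2,255.8),107))
print("tabtop mid via tri", tri((300.3,265.3),(418.5,254.5)))
print("rest centre z12",onz("top",np.mean([[375.6,270.5],[438.5,241.3]],0),12), [onz("top",p,12) for p in ([375.6,270.5],[379.6,234.7],[438.5,241.3],[434.5,277.1])])
print("stud tip z167",onz("top",(211.2,180),167),"base",onz("top",(212.7,212.5),167))
print("tri tip",tri((348.3,199.8),(211.2,180.5)),"tri base",tri((326.5,201),(212.7,212.5)))
print("post top corners",[onz("top",p,180) for p in ((198.5,214),(228,212.5))])
E
python3 - <<'E'
import cv2
t=cv2.imread("pics/top0.png");ht=cv2.cvtColor(t,cv2.COLOR_BGR2HSV)
for r in range(208,226): print(r,[int(v) for v in ht[r,196:240:1,2]])
E
```

```text
tab right top [ 470.1 -222.   212. ] body right top [ 468.3 -263.7  107. ]
tabtop mid via tri (array([ 472.2, -216.1,  203.9]), np.float64(1.2735936655363074))
rest centre z12 [ 466.8 -227.8   12. ] [array([ 430.6, -152.9,   12. ]), array([ 516.5, -161.5,   12. ]), array([ 503. , -302.7,   12. ]), array([ 417.2, -293.7,   12. ])]
stud tip z167 [619.7 211.4 167. ] base [551.5 206.5 167. ]
tri tip (array([620.9, 212.8, 160.6]), np.float64(1.253713208512522)) tri base (array([553.6, 208.4, 158.6]), np.float64(1.3988022078937883))
post top corners [array([546.9, 232.9, 180. ]), array([551., 172., 180.])]
208 [180, 180, 179, 180, 180, 180, 179, 180, 180, 179, 180, 178, 163, 173, 153, 124, 155, 151, 116, 89, 99, 161, 181, 180, 180, 180, 179, 179, 179, 179, 180, 180, 180, 180, 179, 179, 179, 179, 179, 179, 179, 179, 179, 179]
209 [184, 185, 183, 184, 184, 184, 184, 184, 184, 184, 185, 184, 179, 181, 155, 118, 154, 152, 118, 90, 98, 165, 185, 185, 184, 183, 182, 183, 182, 183, 184, 184, 184, 183, 184, 183, 183, 183, 183, 184, 183, 183, 182, 183]
210 [190, 190, 189, 189, 189, 190, 190, 190, 1
[... 2389 characters left out ...]
77, 73, 71, 70, 67, 66, 63, 60, 59, 56, 55, 53, 52, 51, 49, 48, 46, 45, 44, 42, 39, 33, 30, 30, 31, 29, 30, 30, 29, 30, 30, 29, 35, 79]
223 [193, 193, 168, 117, 72, 57, 55, 49, 47, 46, 47, 46, 45, 44, 42, 42, 38, 35, 34, 34, 34, 34, 31, 31, 31, 31, 30, 30, 31, 32, 31, 31, 32, 32, 30, 31, 31, 30, 31, 30, 29, 30, 34, 73]
224 [192, 192, 186, 165, 134, 109, 100, 76, 60, 51, 41, 34, 30, 30, 30, 32, 32, 31, 29, 32, 32, 30, 31, 28, 31, 30, 32, 31, 31, 32, 31, 32, 31, 31, 33, 31, 31, 32, 31, 30, 30, 29, 33, 72]
225 [192, 192, 193, 176, 150, 138, 136, 130, 127, 124, 109, 79, 63, 54, 45, 36, 30, 29, 28, 31, 29, 30, 29, 35, 43, 49, 50, 41, 32, 30, 29, 30, 31, 31, 30, 32, 33, 33, 32, 35, 37, 36, 38, 76]
```

```bash
cat > plan.py <<'E'
import numpy as np, sys
from scipy.spatial.transform import Rotation as Ro, Slerp
def pose(x,y,z,yaw,tilt=0):
    """tool down, gauge x-axis = tool z at heading yaw(deg) ; tilt (deg) about gauge +x"""
    g=Ro.from_euler('z',yaw,degrees=True)*Ro.from_euler('x',tilt,degrees=True)
    return np.array([x,y,z],float), g*Ro.from_matrix(np.array([[0,0,1],[-1,0,0],[0,-1,0.]]))
def cur():
    from cell import read_state
    s=read_state(); return np.array(s["eef_pos"]),Ro.from_euler('xyz',s["tool_rot"])
def rows(a,b,n):
    f=np.linspace(0,1,n+1); S=Slerp([0,1],Ro.concatenate([a[1],b[1]]))(f); out=[]
    for i in range(n):
        d=S[i].inv().apply((b[0]-a[0])/n)/40; t=np.degrees((S[i].inv()*S[i+1]).as_rotvec())/8
        out.append([round(float(v),3)+0 for v in np.r_[d,t]])
    print(np.abs(out).max(),out)
E
python3 - <<'E'
from plan import *
a=cur(); w=pose(430,205,330,-20); g=pose(471.5,-208,230,-5.5)
rows(a,w,11); rows(w,g,12)
E
```

```text
0.988 [[0.716, -0.225, -0.665, 0.001, 0.988, 0.001], [0.801, -0.225, -0.56, 0.001, 0.988, 0.001], [0.87, -0.225, -0.444, 0.001, 0.988, 0.001], [0.923, -0.226, -0.32, 0.001, 0.988, 0.001], [0.958, -0.226, -0.19, 0.001, 0.988, 0.001], [0.975, -0.226, -0.057, 0.001, 0.988, 0.001], [0.974, -0.226, 0.078, 0.001, 0.988, 0.001], [0.954, -0.226, 0.211, 0.001, 0.988, 0.001], [0.916, -0.226, 0.34, 0.001, 0.988, 0.001], [0.86, -0.226, 0.463, 0.001, 0.988, 0.001], [0.789, -0.226, 0.577, 0.001, 0.988, 0.001]]
0.844 [[0.779, 0.208, 0.376, 0.0, -0.151, 0.0], [0.787, 0.208, 0.359, 0.0, -0.151, 0.0], [0.794, 0.208, 0.342, 0.0, -0.151, 0.0], [0.801, 0.208, 0.326, 0.0, -0.151, 0.0], [0.808, 0.208, 0.309, 0.0, -0.151, 0.0], [0.814, 0.208, 0.291, 0.0, -0.151, 0.0], [0.82, 0.208, 0.274, 0.0, -0.151, 0.0], [0.826, 0.208, 0.257, 0.0, -0.151, 0.0], [0.831, 0.208, 0.239, 0.0, -0.151, 0.0], [0.836, 0.208, 0.222, 0.0, -0.151, 0.0], [0.84, 0.208, 0.204, 0.0, -0.151, 0.0], [0.844, 0.208, 0.186, 0.0, -0.151, 0.0]]
```

Call:
apply_moves:
  targets:
    - [0,-1,0,0,0.988,0]
    - [0.9,-1,-0.8,0,0.988,0]
    - [0.87,-0.5,-0.5,0,0.988,0]
    - [0.95,0,-0.4,0,0.988,0]
    - [0.97,0,-0.25,0,0.988,0]
    - [1,0,-0.1,0,0.988,0]
    - [1,0,0.05,0,0.988,0]
    - [1,0,0.2,0,0.988,0]
    - [0.97,0,0.33,0,0.988,0]
    - [0.92,0,0.45,0,0.988,0]
    - [0.86,0,0.55,0,0.988,0]

```text
clock: 1.48
eef_pos: [403.6, 211.1, 331.1]
tool_rot: [-1.571, -0.0, -1.925]
force: [0.4, 0.6, 0.9]
width: 85.3
```

```bash
python3 - <<'E'
from plan import *
a=cur(); print(a[0]); rows(a,pose(471.5,-208,235,-5.5),12)
E
```

```text
[403.58602503 211.14037778 331.06949438]
0.851 [[0.77, 0.2, 0.435, 0.0, -0.154, 0.0], [0.779, 0.2, 0.419, 0.0, -0.154, 0.0], [0.788, 0.2, 0.402, 0.0, -0.154, 0.0], [0.796, 0.2, 0.385, 0.0, -0.154, 0.0], [0.805, 0.2, 0.368, 0.0, -0.154, 0.0], [0.812, 0.2, 0.35, 0.0, -0.154, 0.0], [0.82, 0.2, 0.333, 0.0, -0.154, 0.0], [0.827, 0.2, 0.315, 0.0, -0.154, 0.0], [0.833, 0.2, 0.297, 0.0, -0.154, 0.0], [0.839, 0.2, 0.279, 0.0, -0.154, 0.0], [0.845, 0.2, 0.261, 0.0, -0.154, 0.0], [0.851, 0.2, 0.243, 0.0, -0.154, 0.0]]
```

Call:
apply_moves:
  targets:
    - [0.77,0.1,0.435,0,-0.154,0]
    - [0.78,0.1,0.42,0,-0.154,0]
    - [0.79,0.1,0.4,0,-0.154,0]
    - [0.795,0.2,0.385,0,-0.154,0]
    - [0.805,0.2,0.37,0,-0.154,0]
    - [0.81,0.2,0.35,0,-0.154,0]
    - [0.82,0.2,0.33,0,-0.154,0]
    - [0.825,0.2,0.315,0,-0.154,0]
    - [0.835,0.2,0.3,0,-0.154,0]
    - [0.84,0.3,0.28,0,-0.154,0]
    - [0.845,0.3,0.26,0,-0.154,0]
    - [0.85,0.3,0.245,0,-0.154,0]

```text
clock: 2.98
eef_pos: [473.3, -207.2, 234.5]
tool_rot: [-1.571, 0.0, -1.661]
force: [0.6, 0.3, -0.2]
width: 85.4
```

```bash
python3 - <<'E'
from plan import *
a=cur(); print(a[0],a[1].as_euler('xyz',True)); rows(a,pose(471.5,-208,168,-5.5),3)
E
python3 - <<'E'
from h import *
t=get_image("top")[:,:,::-1]; s=get_image("side")[:,:,::-1]
a=cv2.resize(t[215:295,360:460],(500,400),interpolation=cv2.INTER_CUBIC);b=cv2.resize(s[220:340,265:345],(267,400),interpolation=cv2.INTER_CUBIC)
cv2.imwrite("pics/p6.png",np.hstack([a,b]))
E
```

```text
[ 473.34676565 -207.24081263  234.51474408] [-9.00340565e+01  2.18149987e-02 -9.51886544e+01]
0.554 [[0.008, 0.554, -0.014, 0.001, 0.013, -0.001], [0.008, 0.554, -0.015, 0.001, 0.013, -0.001], [0.008, 0.554, -0.015, 0.001, 0.013, -0.001]]
```

View pics/p6.png

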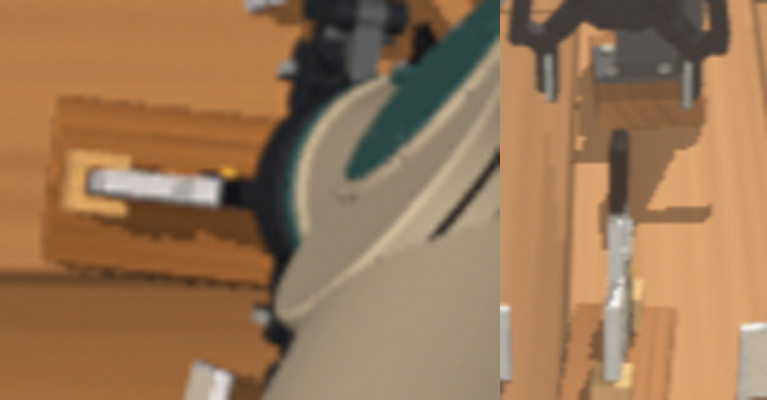

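Fingers straddle the tab evenly (side crop: fingers at 548 and 690, tab at 620). Descending and gripping.

Call:
apply_moves:
  targets:
    - [0.01,0.55,-0.015,0,0.013,0]
    - [0.01,0.55,-0.015,0,0.013,0]
    - [0.01,0.56,-0.015,0,0.013,0]
    - [0,0,0,0,0,0]

```text
clock: 3.58
eef_pos: [470.3, -206.0, 167.6]
tool_rot: [-1.575, 0.001, -1.667]
force: [-0.0, 0.6, 0.5]
width: 85.5
```

Call:
apply_moves:
  targets:
    - [0,0,0,0,0,0]
    - [0,0,0,0,0,0]
    - [0,0,0,0,0,0]
    - [0,0,0,0,0,0]
    - [0,0,0,0,0,0]
    - [0,0,0,0,0,0]
  jaw: -1

```text
clock: 4.32
eef_pos: [472.0, -207.6, 169.3]
tool_rot: [-1.57, -0.0, -1.668]
force: [0.2, 0.4, 5.4]
width: 11.1
```

```bash
python3 - <<'E'
from plan import *
a=cur(); b=(a[0]+[0,0,80],a[1]); rows(b,pose(480,-470,460,-85),12)
E
```

```text
0.828 [[0.543, -0.439, 0.07, -0.001, 0.828, 0.0], [0.531, -0.439, 0.132, -0.001, 0.828, 0.0], [0.512, -0.439, 0.192, -0.001, 0.828, 0.0], [0.487, -0.439, 0.25, -0.001, 0.828, 0.0], [0.455, -0.439, 0.305, -0.001, 0.828, 0.0], [0.416, -0.439, 0.355, -0.001, 0.828, 0.0], [0.373, -0.439, 0.4, -0.001, 0.828, 0.0], [0.324, -0.439, 0.441, -0.001, 0.828, 0.0], [0.271, -0.439, 0.475, -0.001, 0.828, 0.0], [0.215, -0.439, 0.503, -0.001, 0.828, 0.0], [0.155, -0.439, 0.525, -0.001, 0.828, 0.0], [0.094, -0.439, 0.539, -0.001, 0.828, 0.0]]
```

Call:
apply_moves:
  targets:
    - [0,-0.3,0,0,0,0]
    - [0,-0.6,0,0,0,0]
    - [0,-0.6,0,0,0,0]
    - [0,-0.5,0,0,0,0]
    - [0,0,0,0,0,0]

```text
clock: 4.95
eef_pos: [471.8, -207.6, 250.0]
tool_rot: [-1.569, -0.0, -1.668]
force: [0.7, -0.7, -3.7]
width: 11.4
```

Call:
apply_moves:
  targets:
    - [0.3,-0.6,0.04,0,0.7,0]
    - [0.53,-0.6,0.13,0,0.83,0]
    - [0.51,-0.6,0.19,0,0.83,0]
    - [0.49,-0.5,0.25,0,0.83,0]
    - [0.455,-0.5,0.305,0,0.83,0]
    - [0.416,-0.4,0.355,0,0.83,0]
    - [0.373,-0.4,0.4,0,0.83,0]
    - [0.324,-0.4,0.441,0,0.83,0]
    - [0.271,-0.4,0.475,0,0.83,0]
    - [0.215,-0.4,0.503,0,0.83,0]
    - [0.155,-0.4,0.525,0,0.83,0]
    - [0.094,0,0.54,0,0.83,0]

```text
clock: 6.45
eef_pos: [483.1, -460.8, 456.4]
tool_rot: [-1.571, -0.0, -3.044]
force: [0.2, -0.0, -3.2]
width: 11.3
```

Call:
apply_moves:
  targets:
    - [0,0,0,0,0,0]
    - [0,0,0,0,0,0]
    - [0,0,0,0,0,0]
    - [0,0,0,0,0,0]
    - [0,0,0,0,0,0]
    - [0,0,0,0,0,0]
    - [0,0,0,0,0,0]
    - [0,0,0,0,0,0]

```text
clock: 7.45
eef_pos: [483.0, -460.0, 456.8]
tool_rot: [-1.571, -0.0, -3.04]
force: [-0.1, -0.2, -3.0]
width: 11.3
```

```bash
python3 - <<'E'
from h import *
from plan import cur
s=get_image("side")[:,:,::-1]; cv2.imwrite("pics/side7.png",s)
p,R=cur(); print(p)
c=proj("side",p-[0,0,100]); print(c)
x,y=int(c[0]),int(c[1])
x0,y0=x-55,y-55
cv2.imwrite("pics/p7.png",cv2.resize(s[y0:y0+110,x0:x0+110],(594,594),interpolation=cv2.INTER_CUBIC)); print(x0,y0)
E
```

```text
[ 483.0648593  -459.963825    456.81132076]
[306.2839019  269.28776254]
251 214
```

View pics/p7.png

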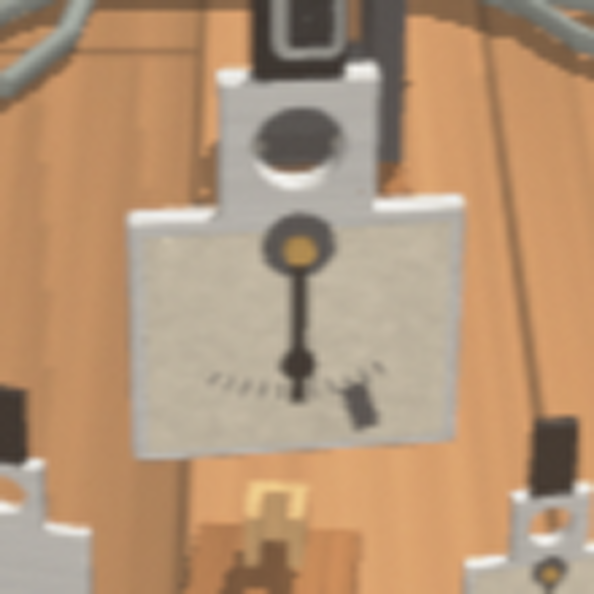

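```bash
python3 - <<'E'
from h import *
from plan import cur
p,R=cur(); np.set_printoptions(precision=2,suppress=True)
s=cv2.imread("pics/side7.png"); g=cv2.cvtColor(s,cv2.COLOR_BGR2GRAY).astype(float)
M=R.as_matrix(); ux=M[:,2]; uy=-M[:,0]; uz=-M[:,1]; print(ux,uy,uz)
O=p-157.3*uz            # gauge origin
def dial(q,off=5.5):
    o,d=ray("side",q); P0=O+off*ux; X=o+d*((P0-o)@ux)/(d@ux); return np.array([(X-O)@uy,(X-O)@uz])
def cen(x0,y0,x1,y1,th=150):
    w=np.clip(th-g[y0:y1,x0:x1],0,None); yy,xx=np.mgrid[y0:y1,x0:x1]; return np.array([(w*xx).sum(),(w*yy).sum()])/w.sum(),w
print(g[282:296,310:326].astype(int))
f=lambda cx,cy:(251+(cx)/5.4-.5,214+(cy)/5.4-.5)
for n,q in dict(TL=(134,222),TR=(463,210),BL=(138,458),BR=(455,438),hub=(299,250),ptip=(298,402),pmid=(298,310),eyeL=(252,147),eyeR=(345,143),necktopL=(219,83),necktopR=(379,78)).items(): print(n,dial(f(*q)))
for th in(150,130,110):
    c,w=cen(314,285,323,295,th); print("mark",c,dial(c))
    d=[dial((x,y)) for y in range(285,295) for x in range(314,323)]; d=np.array(d); W=w.ravel(); m=(W[:,None]*d).sum(0)/W.sum(); C=((d-m)*W[:,None]).T@(d-m)/W.sum(); ev,V=np.linalg.eigh(C); v=V[:,1]*np.sign(-V[1,1]); print(m,"axis",np.arctan2(v[0],-v[1]),np.sqrt(ev*12), "from pivot",np.arctan2(m[0],85-m[1]),"asin",np.arcsin(m[0]/69))
for y in range(263,290,3): c,_=cen(302,y,310,y+3,140); print("ptr",dial(c))
E
```

```text
[ 0.1  -0.99 -0.  ] [0.99 0.1  0.  ] [-0. -0.  1.]
[[177 183 185 185 183 181 179 165 165 172 159 152 170 183 181 180]
 [178 181 185 186 176 172 175 160 148 163 173 169 173 180 182 181]
 [175 165 169 181 165 150 156 153 137 156 177 179 180 180 182 182]
 [175 164 153 165 158 133 109 101 119 157 177 179 180 182 182 181]
 [169 169 155 144 121  97  90  89  98 145 173 178 179 180 180 179]
 [169 174 172 168 137  97  88  88  94 131 165 177 176 176 177 176]
 [176 175 175 171 150 112  90  88  92 116 157 176 177 177 176 175]
 [179 178 178 176 158 119  91  88  88  98 147 177 181 180 179 180]
 [174 178 181 182 175 141  98  88  89  92 122 161 179 181 180 181]
 [171 172 176 177 174 154 115  91  88  92 118 160 179 179 178 180]
 [172 172 173 175 177 165 129  97  98 105 129 164 179 181 181 180]
 [172 172 173 174 175 172 147 131 145 165 175 180 182 182 179 179]
 [173 175 175 175 175 175 172 170 172 177 178 180 180 178 176 175]
 [176 176 176 176 174 174 174 174 175 174 173 173 173 172 170 173]]
TL [-54.8   95.28]
TR [51.92 93.07]
BL [-55.5    1.23]
BR [52.65  1.19]
hub [-1.56 81.12]
ptip [-1.41 20.38]
pmid [-1.7  57.64]
eyeL [-16.87 120.98]
eyeR [ 12.84 120.7 ]
necktopL [-27.2  144.86]
necktopR [ 23.24 143.86]
mark [317.16 288.65] [19.63 17.21]
[19.64 17.2 ] axis 0.297286755513046 [ 7.8  17.79] from pivot 0.28191783629975253 asin 0.28860445199202156
mark [317.17 288.6 ] [19.64 17.33]
[19.65 17.32] axis 0.2940003764391023 [ 6.81 16.75] from pivot 0.2825423358895728 asin 0.28875179845760446
mark [317.19 288.63] [19.68 17.24]
[19.68 17.23] axis 0.27777470269583093 [ 5.76 15.61] from pivot 0.2826350168225528 asin 0.28923090410475794
ptr [-1.95 72.88]
ptr [-1.29 65.95]
ptr [-1.23 59.55]
ptr [-1.19 53.11]
ptr [-1.39 46.61]
ptr [-1.26 39.57]
ptr [-1.38 33.8 ]
ptr [-1.24 26.85]
ptr [-1.4  22.08]
```

Mark ≈ 0.30 rad, with its bar at crop (360,405). I'll check directly by tilting the gauge −17.4° in the air and comparing pointer with mark.

Call:
apply_moves:
  targets:
    - [0,0,0,0,0,-0.73]
    - [0,0,0,0,0,-0.73]
    - [0,0,0,0,0,-0.72]
    - [0,0,0,0,0,0]
    - [0,0,0,0,0,0]
    - [0,0,0,0,0,0]
    - [0,0,0,0,0,0]
    - [0,0,0,0,0,0]
    - [0,0,0,0,0,0]
    - [0,0,0,0,0,0]
    - [0,0,0,0,0,0]
    - [0,0,0,0,0,0]

```text
clock: 9.0
eef_pos: [483.1, -459.9, 456.7]
tool_rot: [-1.571, -0.305, -3.04]
force: [-0.4, 0.6, -3.0]
width: 11.4
```

```bash
python3 - <<'E'
from h import *
from plan import cur
from cell import read_state
np.set_printoptions(precision=2,suppress=True)
s=get_image("side")[:,:,::-1].copy(); cv2.imwrite("pics/side8.png",s); p,R=cur(); M=R.as_matrix(); ux=M[:,2]; uy=-M[:,0]; uz=-M[:,1]
print(p,uy,uz,"tilt",np.degrees(np.arctan2(uy[2],uz[2])))
O=p-157.3*uz; g=cv2.cvtColor(s,cv2.COLOR_BGR2GRAY).astype(float)
h=np.array([-ux[1],ux[0],0]); h/=np.linalg.norm(h); piv=O+85*uz+5.5*ux
def dial(q):
    o,d=ray("side",q); X=o+d*((piv-o)@ux)/(d@ux); return (X-piv)@h,X[2]-piv[2]
q=proj("side",piv); print(q)
for y in range(int(q[1])+4,int(q[1])+38):
    x0=int(q[0])-6; w=np.clip(140-g[y,x0:x0+13],0,None)
    if w.sum()>20: c=(w*np.arange(x0,x0+13)).sum()/w.sum(); print(y,round(w.sum()),np.array(dial((c,y))))
x,y=int(q[0]),int(q[1])+10
cv2.imwrite("pics/p8.png",cv2.resize(s[y-50:y+50,x-50:x+50],(500,500),interpolation=cv2.INTER_CUBIC))
E
```

```text
[ 483.06 -459.97  456.78] [ 0.95  0.1  -0.3 ] [0.3  0.03 0.95] tilt -17.444650667954253
[294.42 256.98]
260 290 [-2.35 -6.12]
261 328 [-2.35 -8.2 ]
262 438 [ -1.81 -10.33]
263 296 [ -1.75 -12.42]
264 132 [ -1.13 -14.56]
265 122 [ -1.19 -16.66]
266 126 [ -1.17 -18.77]
267 128 [ -1.15 -20.89]
268 129 [ -1.18 -23.  ]
269 126 [ -1.17 -25.12]
270 125 [ -1.19 -27.25]
271 124 [ -1.18 -29.38]
272 124 [ -1.18 -31.52]
273 146 [ -0.97 -33.68]
274 151 [ -0.95 -35.83]
275 153 [ -0.97 -37.98]
276 153 [ -0.98 -40.14]
277 181 [ -1.16 -42.29]
278 298 [ -1.01 -44.47]
279 406 [ -1.02 -46.64]
280 428 [ -1.26 -48.8 ]
281 399 [ -1.08 -51.  ]
282 287 [ -0.95 -53.19]
283 161 [ -0.88 -55.39]
284 164 [ -0.76 -57.6 ]
285 172 [ -0.7  -59.81]
286 224 [ -0.83 -62.01]
287 236 [ -0.74 -64.23]
288 204 [ -0.66 -66.46]
289 201 [ -0.61 -68.69]
290 194 [ -0.58 -70.92]
291 198 [ -0.61 -73.16]
292 197 [ -0.58 -75.4 ]
293 183 [ -0.69 -77.64]
```

View pics/p8.png

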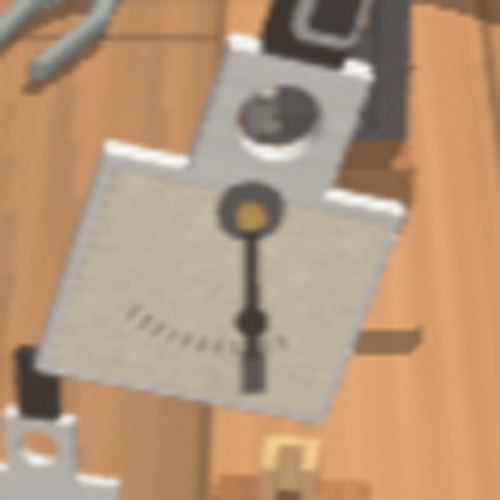

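On the mark: pointer and mark overlap in line at crop (252,370), with a residual ≤0.4° that parallax accounts for. The target tilt is therefore −17.4°. Next: upright, and carry to beyond the stud's end.

```bash
python3 - <<'E'
from plan import *
a=cur(); w=pose(590,-120,400,-40); e=pose(662,216,270,4)
rows(a,w,11); rows(w,e,12)
E
```

```text
0.744 [[-0.344, 0.027, -0.744, 0.076, -0.498, 0.188], [-0.394, 0.029, -0.719, 0.076, -0.498, 0.188], [-0.442, 0.033, -0.69, 0.076, -0.498, 0.188], [-0.488, 0.038, -0.658, 0.076, -0.498, 0.188], [-0.532, 0.044, -0.623, 0.076, -0.498, 0.188], [-0.573, 0.052, -0.585, 0.076, -0.498, 0.188], [-0.61, 0.062, -0.544, 0.076, -0.498, 0.188], [-0.645, 0.073, -0.501, 0.076, -0.498, 0.188], [-0.676, 0.085, -0.456, 0.076, -0.498, 0.188], [-0.704, 0.098, -0.409, 0.076, -0.498, 0.188], [-0.728, 0.113, -0.361, 0.076, -0.498, 0.188]]
0.716 [[-0.633, 0.271, -0.335, 0.0, -0.458, 0.0], [-0.653, 0.271, -0.294, 0.0, -0.458, 0.0], [-0.67, 0.271, -0.252, 0.0, -0.458, 0.0], [-0.685, 0.271, -0.208, 0.0, -0.458, 0.0], [-0.697, 0.271, -0.164, 0.0, -0.458, 0.0], [-0.706, 0.271, -0.119, 0.0, -0.458, 0.0], [-0.712, 0.271, -0.074, 0.0, -0.458, 0.0], [-0.715, 0.271, -0.028, 0.0, -0.458, 0.0], [-0.716, 0.271, 0.018, 0.0, -0.458, 0.0], [-0.713, 0.271, 0.064, 0.0, -0.458, 0.0], [-0.708, 0.271, 0.109, 0.0, -0.458, 0.0], [-0.699, 0.271, 0.154, 0.0, -0.458, 0.0]]
```

Call:
apply_moves:
  targets:
    - [-0.344,0.027,-0.744,0.076,-0.498,0.188]
    - [-0.394,0.029,-0.719,0.076,-0.498,0.188]
    - [-0.442,0.033,-0.69,0.076,-0.498,0.188]
    - [-0.488,0.038,-0.658,0.076,-0.498,0.188]
    - [-0.532,0.044,-0.623,0.076,-0.498,0.188]
    - [-0.573,0.052,-0.585,0.076,-0.498,0.188]
    - [-0.61,0.062,-0.544,0.076,-0.498,0.188]
    - [-0.645,0.073,-0.501,0.076,-0.498,0.188]
    - [-0.676,0.085,-0.456,0.076,-0.498,0.188]
    - [-0.704,0.098,-0.409,0.076,-0.498,0.188]
    - [-0.728,0.113,-0.361,0.076,-0.498,0.188]

```text
clock: 10.42
eef_pos: [589.9, -119.2, 400.1]
tool_rot: [-1.571, 0.0, -2.267]
force: [0.2, -0.1, -2.6]
width: 11.5
```

Call:
apply_moves:
  targets:
    - [-0.633,0.271,-0.335,0,-0.458,0]
    - [-0.653,0.271,-0.294,0,-0.458,0]
    - [-0.67,0.271,-0.252,0,-0.458,0]
    - [-0.685,0.271,-0.208,0,-0.458,0]
    - [-0.697,0.271,-0.164,0,-0.458,0]
    - [-0.706,0.271,-0.119,0,-0.458,0]
    - [-0.712,0.271,-0.074,0,-0.458,0]
    - [-0.715,0.271,-0.028,0,-0.458,0]
    - [-0.716,0.271,0.018,0,-0.458,0]
    - [-0.713,0.271,0.064,0,-0.458,0]
    - [-0.708,0.271,0.109,0,-0.458,0]
    - [-0.699,0.271,0.154,0,-0.458,0]

```text
clock: 11.92
eef_pos: [662.6, 217.9, 269.3]
tool_rot: [-1.571, 0.0, -1.498]
force: [0.4, 0.9, -2.5]
width: 11.1
```

```bash
python3 - <<'E'
from plan import *
a=cur(); print(a[0],a[1].as_euler('xyz',True)); rows(a,pose(662,216,204,4),4)
E
```

```text
[662.59637649 217.90270715 269.30369161] [-9.00306888e+01  2.18041124e-02 -8.58132205e+01]
0.408 [[0.012, 0.408, -0.004, 0.001, 0.006, -0.001], [0.012, 0.408, -0.004, 0.001, 0.006, -0.001], [0.012, 0.408, -0.004, 0.001, 0.006, -0.001], [0.012, 0.408, -0.005, 0.001, 0.006, -0.001]]
```

Call:
apply_moves:
  targets:
    - [0.012,0.41,0,0,0,0]
    - [0.012,0.41,0,0,0,0]
    - [0.012,0.41,0,0,0,0]
    - [0.012,0.41,0,0,0,0]
    - [0,0,0,0,0,0]

```text
clock: 12.55
eef_pos: [661.2, 213.5, 202.6]
tool_rot: [-1.575, -0.0, -1.503]
force: [-0.6, -0.2, -3.2]
width: 11.3
```

```bash
python3 - <<'E'
from h import *
t=get_image("top")[:,:,::-1]; s=get_image("side")[:,:,::-1]
cv2.imwrite("pics/t9.png",t);cv2.imwrite("pics/s9.png",s)
a=cv2.resize(t[120:230,170:260],(450,550),interpolation=cv2.INTER_CUBIC);b=cv2.resize(s[140:250,315:385],(350,550),interpolation=cv2.INTER_CUBIC)
cv2.imwrite("pics/p9.png",np.hstack([a,b]))
E
```

```text
(no output)
```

View pics/p9.png

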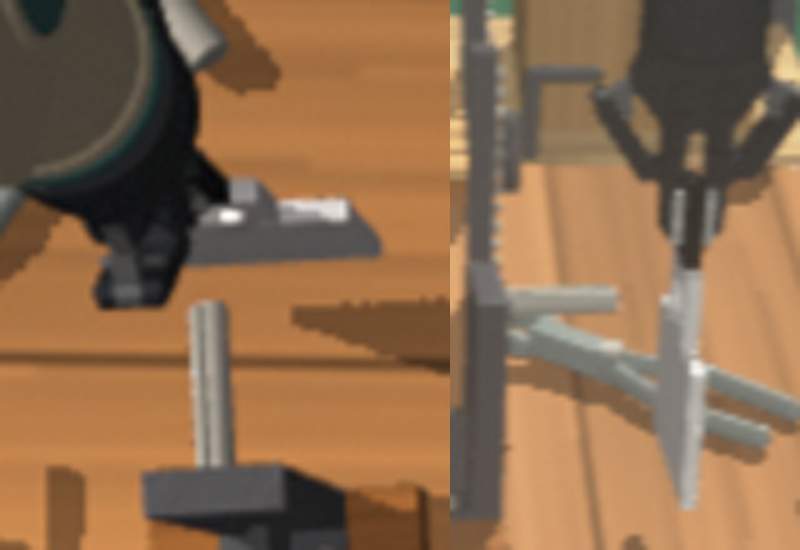

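```bash
python3 - <<'E'
from h import *
np.set_printoptions(precision=1,suppress=True)
t=cv2.imread("pics/t9.png"); g=cv2.cvtColor(t,cv2.COLOR_BGR2GRAY).astype(int)
print(g[157:173,222:249])
for c in (348,350):
  for r in (200,220): print(c,r,onz("top",(170+c/5-.5,120+r/5-.5),202.6-157.3+95))
print("expected body right end from TCP", 213.5-55)
for p in ((209,300),(216,465)): print("stud",onz("top",(170+p[0]/5-.5,120+p[1]/5-.5),165))
for r in (184,190,196,202,208): print(r,g[r,203:222])
E
```

```text
[[ 93 113 127 132 130 131 129 130 129 130 129 130 130 129 129 128 128 129
  128 130 129 129 130 129 129 128 129]
 [ 82  92 116 131 132 133 132 133 133 134 134 131 131 134 133 131 132 132
  132 133 135 133 133 134 133 133 132]
 [ 82  81  94 121 140 143 145 154 156 156 155 143 139 156 163 149 148 132
  131 137 137 137 137 137 136 137 136]
 [ 81  79  84 129 176 192 203 212 205 201 202 199 199 205 207 204 204 150
  130 138 139 140 139 140 140 140 140]
 [ 82  81  82 117 153 163 172 205 216 215 214 215 218 218 218 220 221 156
  112 130 139 140 139 138 139 139 139]
 [ 83  81  82  98 131 142 145 162 168 169 169 173 203 217 218 220 221 156
   97 110 132 138 139 139 138 138 138]
 [ 83  83  83  95 132 144 143 145 144 142 142 142 159 175 195 198 195 143
   91  90 112 132 137 139 137 138 138]
 [ 91  91  90  94 113 118 116 113 110 107 104 102 102 109 124 126 122 101
   84  82  91 112 130 136 137 137 137]
 [ 86  86  86  85  89  91  89  87  86  85  84  82  81  82  83  83  84  82
   83  82  82  90 111 130 136 136 136]
 [ 84  84  84  83  84  83  84  82  83  83  84  84  83  83  83  83  83  84
   85  83
[... 624 characters left out ...]
 108 113 115 116 115 115 115 117 118 118 119
  120 120 119 120 118 121 124 124 124]]
348 200 [668.9 158.4 140.3]
348 220 [660.3 158.2 140.3]
350 200 [668.9 157.5 140.3]
350 220 [660.3 157.3 140.3]
expected body right end from TCP 158.5
stud [621.1 211.6 165. ]
stud [551.7 207.  165. ]
184 [130 130 130 131 145 168 148 136 160 150 120  96  95 123 132 131 132 131
 131]
190 [121 121 122 120 120 166 161 125 158 158 128  99  88 114 124 126 126 126
 126]
196 [132 133 133 132 134 160 167 129 142 155 135 105  87 119 133 134 133 133
 133]
202 [138 137 136 136 136 151 170 141 132 159 145 112  89  97 127 136 136 137
 136]
208 [140 140 139 139 138 132 169 155 126 158 153 119  93  89 127 141 140 140
 140]
```

Call:
apply_moves:
  targets:
    - [-0.05,-0.03,0,0,0,0]
    - [0,0,-0.4,0,0,0]
    - [0,0,-0.4,0,0,0]
    - [0,0,-0.25,0,0,0]
    - [0,0,-0.2,0,0,0]
    - [0,0,0,0,0,0]

```text
clock: 13.4
eef_pos: [612.1, 212.9, 206.0]
tool_rot: [-1.571, 0.001, -1.502]
force: [0.8, -0.1, -2.2]
width: 11.3
```

Call:
apply_moves:
  targets:
    - [0.01,0.05,-0.25,0,0,0]
    - [0.01,0,-0.25,0,0,0]
    - [0,0,0,0,0,0]

```text
clock: 13.78
eef_pos: [591.3, 210.5, 203.6]
tool_rot: [-1.572, 0.001, -1.502]
force: [0.8, -0.5, -2.4]
width: 11.0
```

Call:
apply_moves:
  targets:
    - [0,0.05,0,0,0,0]
    - [0,0.05,0,0,0,0]
    - [0,0,0,0,0,0]

```text
clock: 14.15
eef_pos: [592.4, 210.4, 199.4]
tool_rot: [-1.572, 0.0, -1.502]
force: [0.4, 0.2, -1.4]
width: 11.4
```

Call:
apply_moves:
  targets:
    - [0,0.05,0,0,0,0]
    - [0,0,0,0,0,0]

```text
clock: 14.4
eef_pos: [592.3, 210.5, 197.5]
tool_rot: [-1.572, 0.0, -1.502]
force: [-0.4, -0.1, -2.7]
width: 11.4
```

Call:
apply_moves:
  targets:
    - [0,0.05,0,0,0,0]
    - [0,0,0,0,0,0]

```text
clock: 14.65
eef_pos: [592.6, 210.7, 196.1]
tool_rot: [-1.571, 0.001, -1.502]
force: [-0.7, 0.0, -0.0]
width: 11.2
```

Call:
apply_moves:
  targets:
    - [0,0.04,0,0,0,0]
    - [0,0,0,0,0,0]

```text
clock: 14.9
eef_pos: [592.8, 210.8, 195.8]
tool_rot: [-1.57, 0.002, -1.502]
force: [-2.9, -0.4, 9.0]
width: 11.0
```

Call:
apply_moves:
  targets:
    - [0,0,0,0,0,0]
    - [0,0,0,0,0,0]

```text
clock: 15.15
eef_pos: [592.8, 210.8, 195.7]
tool_rot: [-1.57, 0.002, -1.502]
force: [-3.0, -0.1, 7.4]
width: 11.2
```

Contact at eye z ≈ 158.5, 6.5 below the axis, which is within the resting range. Now I'll open slightly so the gauge hangs freely, then look.

Call:
apply_moves:
  targets:
    - [0,0,0,0,0,0]
    - [0,0,0,0,0,0]
    - [0,0,0,0,0,0]
    - [0,0,0,0,0,0]
    - [0,0,0,0,0,0]
    - [0,0,0,0,0,0]
    - [0,0,0,0,0,0]
    - [0,0,0,0,0,0]
    - [0,0,0,0,0,0]
    - [0,0,0,0,0,0]
  jaw: -0.5

```text
clock: 16.4
eef_pos: [592.3, 210.5, 194.1]
tool_rot: [-1.571, 0.0, -1.502]
force: [-0.2, 0.7, -0.0]
width: 21.2
```

```bash
python3 - <<'E'
from h import *
t=get_image("top")[:,:,::-1]; s=get_image("side")[:,:,::-1]
cv2.imwrite("pics/t10.png",t);cv2.imwrite("pics/s10.png",s)
a=cv2.resize(t[140:250,170:260],(450,550),interpolation=cv2.INTER_CUBIC);b=cv2.resize(s[140:250,300:370],(350,550),interpolation=cv2.INTER_CUBIC)
cv2.imwrite("pics/p10.png",np.hstack([a,b]))
E
```

```text
(no output)
```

View pics/p10.png

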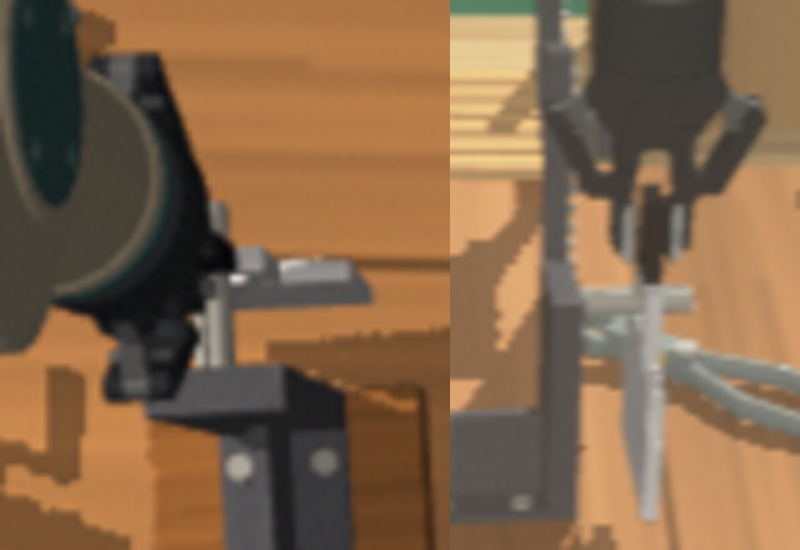

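Seen: the gauge hangs mid-stud (side crop 650,300), clear of both fingers, and the tool force is 0. Now I'll re-grip.

Call:
apply_moves:
  targets:
    - [0,0,0,0,0,0]
    - [0,0,0,0,0,0]
    - [0,0,0,0,0,0]
    - [0,0,0,0,0,0]
    - [0,0,0,0,0,0]
  jaw: -1

```text
clock: 17.12
eef_pos: [592.5, 210.6, 194.2]
tool_rot: [-1.571, 0.001, -1.502]
force: [0.5, -0.2, 0.6]
width: 11.5
```

```bash
python3 - <<'E'
from plan import *
import numpy as np
from cell import read_state
a=cur(); s=read_state(); print(a[0],a[1].as_euler('xyz',True),s["force"],s["torque"],s["width"])
r=a[0][2]-158.5; uy=-a[1].as_matrix()[:,0]; n=6; th=17.4/n
p=a
for k in range(1,n+1):
    t=np.radians(th*k); q=(a[0]+uy*r*np.sin(t)-np.array([0,0,r*(1-np.cos(t))]), a[1]*Ro.from_rotvec([0,0,-t])); rows(p,q,1); p=q
E
```

```text
[592.49907649 210.60654296 194.21349772] [-9.00152177e+01  3.14213984e-02 -8.60550484e+01] [ 0.47444689 -0.15664566  0.55676674] [ 0.11084667 -0.04189143  0.02357489] 11.467165976590726
0.362 [[-0.045, 0.001, 0.0, 0.0, 0.0, -0.362]]
0.362 [[-0.045, 0.001, 0.0, 0.0, 0.0, -0.362]]
0.362 [[-0.045, 0.001, 0.0, 0.0, 0.0, -0.362]]
0.363 [[-0.045, 0.001, 0.0, 0.0, 0.0, -0.363]]
0.363 [[-0.045, 0.001, 0.0, 0.0, 0.0, -0.363]]
0.363 [[-0.045, 0.001, 0.0, 0.0, 0.0, -0.363]]
```

Call:
apply_moves:
  targets:
    - [-0.045,0.011,0,0,0,-0.36]
    - [-0.045,0.001,0,0,0,-0.36]
    - [-0.045,0.001,0,0,0,-0.36]
    - [0,0,0,0,0,0]

```text
clock: 17.62
eef_pos: [592.3, 216.6, 193.9]
tool_rot: [-1.571, -0.151, -1.5]
force: [-0.4, 1.0, 5.3]
width: 11.4
```

Call:
apply_moves:
  targets:
    - [-0.045,0.001,0,0,0,-0.36]
    - [-0.045,0.001,0,0,0,-0.36]
    - [-0.045,0.001,0,0,0,-0.37]
    - [0,0,0,0,0,0]
    - [0,0,0,0,0,0]

```text
clock: 18.25
eef_pos: [592.0, 222.3, 192.4]
tool_rot: [-1.57, -0.303, -1.501]
force: [-0.2, 1.7, 5.0]
width: 11.0
```

```bash
python3 - <<'E'
from h import *
from plan import cur
p,R=cur(); M=R.as_matrix(); uy=-M[:,0]; uz=-M[:,1]; s=read_state()
print(p,"tilt",np.degrees(np.arctan2(uy[2],uz[2])),"eye",p-35.7*uz,s["force"],s["torque"],s["width"])
E
```

```text
[591.97241317 222.26301719 192.43379026] tilt -17.35027592821673 eye [592.734196   211.64411043 158.35816104] [-0.21680237  1.6581699   4.95017636] [ 0.13042991 -0.00743519  0.04770035] 11.031649413434145
```

```bash
python3 - <<'E'
from h import *
from plan import cur
t=get_image("top")[:,:,::-1]; s=get_image("side")[:,:,::-1]
cv2.imwrite("pics/t11.png",t);cv2.imwrite("pics/s11.png",s)
p,R=cur(); M=R.as_matrix(); ux=M[:,2];uy=-M[:,0]; uz=-M[:,1]
# predicted near-end corners (top/bottom, back/front), gripped z=156 at TCP
for nm,(x,y,z) in dict(tb=(-5,-55,95),tf=(5,-55,95),bb=(-5,-55,0),bf=(5,-55,0)).items():
    X=p+ux*x+uy*y+uz*(z-155.7); a=(proj("top",X)-[205,140]+.5)*5; b=(proj("side",X)-[300,140]+.5)*5; print(nm,"topcrop",a.round(1),"sidecrop",(b+[350,0]).round(1))
a=cv2.resize(t[140:250,205:275],(350,550),interpolation=cv2.INTER_CUBIC);b=cv2.resize(s[140:250,300:370],(350,550),interpolation=cv2.INTER_CUBIC)
cv2.imwrite("pics/p11.png",np.hstack([a,b]))
E
```

```text
tb topcrop [180.9 275.3] sidecrop [550.9 362.3]
tf topcrop [179.8 251.9] sidecrop [567.5 361.8]
bb topcrop [274.1 295.2] sidecrop [551.2 517.1]
bf topcrop [273.  273.7] sidecrop [567.6 516.5]
```

View pics/p11.png

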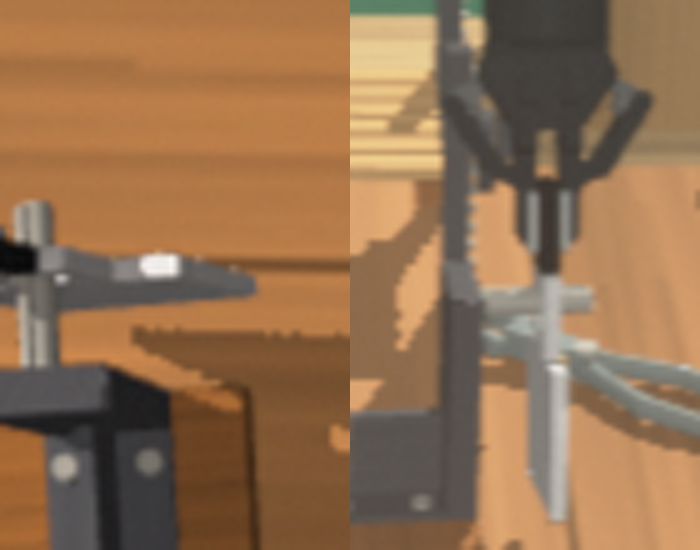

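```bash
python3 - <<'E'
from h import *
from plan import *
np.set_printoptions(precision=1,suppress=True,linewidth=200)
eye=np.array([592.5,210.8,158.4])
def pred(tilt):
    g=Ro.from_euler('z',3.95,degrees=True)*Ro.from_euler('x',tilt,degrees=True)
    return [np.r_[proj(n,eye+g.apply([x,-55,z-120]))] for n in("top","side") for x,z in((-5,95),(5,95),(-5,0),(5,0))]
for a in(0,-13,-15,-17.4,-19): print(a,*pred(a))
for f in("10","11"):
    t=cv2.imread(f"pics/t{f}.png").astype(int); s=cv2.imread(f"pics/s{f}.png")
    g=cv2.cvtColor(t.astype(np.uint8),cv2.COLOR_BGR2HSV)
    print(f,"sat rows 190-204 cols 236-262"); print(g[190:204,236:264,1])
    h=cv2.cvtColor(s,cv2.COLOR_BGR2HSV); print("side val cols 339-345 rows 205-248"); print(h[205:248,341,2],h[205:248,342,2])
E
```

```text
0 [240.1 195.8] [239.9 191.2] [246.8 200.5] [246.6 196.2] [339.1 216.5] [342.4 216.4] [337.9 243.5] [341.1 243.4]
-13 [241.1 195. ] [240.9 190.3] [256.7 199.2] [256.5 194.9] [339.5 213.3] [342.8 213.2] [339.2 243.5] [342.5 243.4]
-15 [241.1 194.8] [240.9 190.2] [258.1 199. ] [257.9 194.7] [339.6 212.7] [342.9 212.6] [339.4 243.3] [342.7 243.2]
-17.4 [241.1 194.7] [240.9 190. ] [259.7 198.7] [259.5 194.4] [339.6 212. ] [342.9 212. ] [339.6 243. ] [342.9 242.9]
-19 [241.  194.6] [240.8 189.9] [260.8 198.5] [260.5 194.2] [339.6 211.6] [343.  211.5] [339.8 242.8] [343.1 242.7]
10 sat rows 190-204 cols 236-262
[[156 156 156 156 157 154 156 156 154 156 154 154 154 154 156 154 155 155 155 154 153 156 156 156 156 154 154 155]
 [121 128 130 138 153 156 156 154 155 154 154 154 152 154 154 155 155 155 155 154 157 154 153 155 153 154 155 155]
 [ 23  27  28  36  88 145 159 153 152 152 153 152 155 155 153 153 153 156 153 152 152 154 153 155 155 155 152 153]
 [ 12  11   9  12  30 124 154 157 154 156 156 153 156 153 153 153 153 155 150 150 154 152 151 153 152 153 154 153]
 [ 12  10  10  12  15  83 1
[... 2833 characters left out ...]
8 149 155 155 156 155 157 157 157 155 157 155 155 155 154 154 155 155 156 155 155 155]
 [155 155 155 155 154 155 156 154 155 155 155 155 156 155 155 155 155 155 155 154 155 154 154 154 155 155 155 154]
 [155 155 156 155 154 155 156 155 156 155 155 155 155 155 156 155 156 156 155 155 156 154 155 155 155 155 154 154]]
side val cols 339-345 rows 205-248
[188 187 184 183 181 181 192 164 229 215 188 185 184 185 186 186 188 190 190 189 188 190 187 186 187 188 187 186 187 188 188 187 186 187 187 187 186 188 188 176 205 209 210] [193 189 180 180 175 160 191 168 216 214 190 186 184 183 185 185 190 199 203 202 200 200 198 196 195 194 194 193 187 188 188 186 185 185 185 184 182 180 183 178 199 205 209]
```

```bash
python3 - <<'E'
from h import *
from plan import *
np.set_printoptions(precision=2,suppress=True,linewidth=200)
def pred(eye,tilt,yaw=3.95):
    g=Ro.from_euler('z',yaw,degrees=True)*Ro.from_euler('x',tilt,degrees=True)
    return [proj("top",np.array(eye)+g.apply([x,-55,z-120])) for x,z in((-5,95),(5,95),(-5,0),(5,0))]
print("p9",*pred([661.2,213.5,202.6-37.3],0,3.9),"obs top 239.2 bot 245.8")
for a in(6,4,2,0): print("p10",a,*pred([592.5,210.8,158.4],a))
for f in("9","10","11"):
    t=cv2.imread(f"pics/t{f}.png"); v=cv2.cvtColor(t,cv2.COLOR_BGR2GRAY); r0,c0=(158,222) if f=="9" else (188,222)
    print(f,r0,c0); print(v[r0:r0+8,c0:c0+24])
E
```

```text
p9 [239.05 163.64] [238.84 159.04] [245.81 171.03] [245.62 166.81] obs top 239.2 bot 245.8
p10 6 [239.2  196.15] [238.99 191.58] [241.68 200.98] [241.48 196.78]
p10 4 [239.53 196.03] [239.32 191.45] [243.4  200.82] [243.21 196.61]
p10 2 [239.84 195.91] [239.62 191.32] [245.1  200.64] [244.9  196.43]
p10 0 [240.11 195.78] [239.9  191.18] [246.76 200.46] [246.56 196.25]
9 158 222
[[ 82  92 116 131 132 133 132 133 133 134 134 131 131 134 133 131 132 132 132 133 135 133 133 134]
 [ 82  81  94 121 140 143 145 154 156 156 155 143 139 156 163 149 148 132 131 137 137 137 137 137]
 [ 81  79  84 129 176 192 203 212 205 201 202 199 199 205 207 204 204 150 130 138 139 140 139 140]
 [ 82  81  82 117 153 163 172 205 216 215 214 215 218 218 218 220 221 156 112 130 139 140 139 138]
 [ 83  81  82  98 131 142 145 162 168 169 169 173 203 217 218 220 221 156  97 110 132 138 139 139]
 [ 83  83  83  95 132 144 143 145 144 142 142 142 159 175 195 198 195 143  91  90 112 132 137 139]
 [ 91  91  90  94 113 118 116 113 110 107 104 102 102 109 124 126 122 101  84  82  91 112 130 136]
 [ 86  86  86  85  89  91 
[... 981 characters left out ...]
6 136]
 [137 137 137 138 138 137 137 137 138 138 136 136 135 135 138 136 134 135 135 137 138 137 137 138]
 [113 116 122 125 127 129 129 128 129 130 130 133 140 145 168 157 145 144 131 130 132 134 135 134]
 [ 95  98 101 104 107 122 118 114 118 121 130 175 211 224 227 225 227 229 176 119 107 111 134 125]
 [ 93  92  93  93  95 114 125 128 130 130 140 214 236 238 237 236 238 242 187 114  93  97 109 102]
 [ 94  95  94  94  95 108 128 134 135 133 144 217 236 236 234 234 235 238 186 116  92  93  96  94]
 [ 93  95  94  95  94 109 129 136 136 134 137 171 222 233 231 228 226 225 174 113  92  93  95  96]
 [ 86  88  89  90  92 108 126 131 131 128 124 123 149 158 156 149 143 141 116  93  89  91  95  97]]
```

The top view shows the gauge about +4° off relative to the tool: it hung at +4° after release and is now at ≈ −13.3°. I'll bring it back to true upright, unload, and measure again.

Call:
apply_moves:
  targets:
    - [0.045,-0.001,0,0,0,0.36]
    - [0.045,-0.001,0,0,0,0.36]
    - [0.045,-0.001,0,0,0,0.36]
    - [0.045,-0.001,0,0,0,0.36]
    - [0.023,-0.018,0,0,0,0.19]
    - [0,0,0,0,0,0]
    - [0,0,0,0,0,0]
    - [0,0,0,0,0,0]
    - [0,0,0,0,0,0]

```text
clock: 19.48
eef_pos: [591.8, 213.6, 194.3]
tool_rot: [-1.572, -0.076, -1.501]
force: [-0.6, -0.6, -2.5]
width: 11.2
```

```bash
cat > meas.py <<'E'
from h import *
from plan import *
from scipy.optimize import least_squares
def meas(fn):
    """near-end edge columns of body: top strip end & bottom corner, top view -> tilt"""
    t=get_image("top")[:,:,::-1].copy(); cv2.imwrite(f"pics/{fn}.png",t)
    sat=cv2.cvtColor(t,cv2.COLOR_BGR2HSV)[...,1].astype(float); g=cv2.cvtColor(t,cv2.COLOR_BGR2GRAY).astype(float)
    bots=[]
    for r in range(188,206):          # right-most metal column per row (saturation half level 80)
        c=np.where(sat[r,225:275]<80)[0]
        if len(c):
            c=225+c.max(); bots.append(c+(80-sat[r,c])/(sat[r,c+1]-sat[r,c]))
    b=np.median(sorted(bots)[-4:])
    tops=[]
    for r in range(190,196):
        d=g[r,236:246]; k=np.argmax(d[:-1]-d[1:]+0); dd=np.clip(d[:-1]-d[1:],0,None)
        tops.append((dd.max(),236.5+(dd*np.arange(9))[max(k-1,0):k+2].sum()/max(dd[max(k-1,0):k+2].sum(),1e-6)))
    tp=np.median([x for _,x in sorted(tops)[-3:]])
    f=lambda q:[proj("top",E(q,(5,-55,95)))[0]-tp, proj("top",E(q,(-2,-55,0)))[0]-b]
    def E(q,v):
        R=Ro.from_euler('z',3.95,degrees=True)*Ro.from_euler('x',q[1],degrees=True); return np.array([592.5,q[0],158.4])+R.apply([v[0],v[1],v[2]-120])
    q=least_squares(f,[211,-5]).x
    p,R=cur(); M=R.as_matrix(); s=read_state()
    print("top",round(tp,2),"bot",round(b,2),"eye_y,tilt",q.round(2),"tool",p.round(1),"tilt",np.degrees(np.arctan2(-M[2,0],-M[2,1])).round(2),"F",s["force"].round(1),"w",round(s["width"],1),"t",s["clock"])
E
python3 -c "
from meas import *
meas('t12')"
```

```text
top 239.99 bot 246.28 eye_y,tilt [210.39   0.73] tool [591.8 213.6 194.3] tilt -4.31 F [-0.2  0.5 -2.4] w 11.3 t 19.525
```

Call:
apply_moves:
  targets:
    - [-0.007,0.015,0,0,0,-0.06]
    - [0,0,0,0,0,0]
    - [0,0,0,0,0,0]
    - [0,0,0,0,0,0]
    - [0,0,0,0,0,0]
    - [0,0,0,0,0,0]
    - [0,0,0,0,0,0]
    - [0,0,0,0,0,0]
    - [0,0,0,0,0,0]
    - [0,0,0,0,0,0]

```text
clock: 20.78
eef_pos: [592.1, 213.7, 194.1]
tool_rot: [-1.572, -0.083, -1.502]
force: [-1.8, -0.4, 2.0]
width: 11.2
```

```bash
python3 -c "
from meas import *
meas('t13')"
```

```text
top 240.05 bot 246.68 eye_y,tilt [210.41   0.23] tool [592.  213.7 194.1] tilt -4.77 F [-2.3  1.1  1.8] w 11.2 t 20.825
```

Upright (0.2°), held 1 s with the stud bearing. Releasing again from this seated state.

Call:
apply_moves:
  targets:
    - [0,0,0,0,0,0]
    - [0,0,0,0,0,0]
    - [0,0,0,0,0,0]
    - [0,0,0,0,0,0]
    - [0,0,0,0,0,0]
    - [0,0,0,0,0,0]
    - [0,0,0,0,0,0]
    - [0,0,0,0,0,0]
    - [0,0,0,0,0,0]
    - [0,0,0,0,0,0]
  jaw: -0.55

```text
clock: 22.08
eef_pos: [592.1, 213.6, 194.1]
tool_rot: [-1.571, -0.083, -1.502]
force: [-0.6, -0.1, -0.5]
width: 19.4
```

```bash
python3 -c "
from meas import *
meas('t14')"
```

```text
top 238.91 bot 243.79 eye_y,tilt [212.08   2.85] tool [592.2 213.6 194.1] tilt -4.78 F [ 0.3 -0.4  0.5] w 19.3 t 22.125
```

Call:
apply_moves:
  targets:
    - [0,0,0,0,0,0]
    - [0,0,0,0,0,0]
    - [0,0,0,0,0,0]
    - [0,0,0,0,0,0]
    - [0,0,0,0,0,0]
  jaw: -1

```text
clock: 22.75
eef_pos: [592.1, 213.6, 194.2]
tool_rot: [-1.572, -0.083, -1.502]
force: [-0.5, 0.1, 1.0]
width: 11.1
```

```bash
python3 -c "
from meas import *
meas('t15')"
```

```text
top 238.97 bot 243.85 eye_y,tilt [211.95   2.84] tool [592.1 213.6 194.2] tilt -4.78 F [-0.4 -0.   2.4] w 11.4 t 22.8
```

```bash
cat > rock.py <<'E'
from plan import *
def rock(deg,n,eye=(592.1,212.0,158.4)):
    a=cur(); p=a; M=a[1].as_matrix(); ax=M[:,2]; e=np.array(eye)
    for k in range(1,n+1):
        r=Ro.from_rotvec(ax*np.radians(deg*k/n)); d=a[0]-e; d=d-ax*(d@ax); q=(a[0]-d+r.apply(d), r*a[1]); rows(p,q,1); p=q
E
python3 -c "
from rock import *
rock(-2.85,1); print(); rock(-10.1,3); print();rock(-20.2,6)"
```

```text
0.356 [[-0.045, -0.001, 0.0, 0.0, 0.0, -0.356]]

0.421 [[-0.053, -0.001, 0.0, 0.0, 0.0, -0.421]]
0.421 [[-0.053, -0.001, 0.0, 0.0, 0.0, -0.421]]
0.421 [[-0.053, -0.001, 0.0, 0.0, 0.0, -0.421]]

0.421 [[-0.053, -0.001, 0.0, 0.0, 0.0, -0.421]]
0.421 [[-0.053, -0.001, 0.0, 0.0, 0.0, -0.421]]
0.421 [[-0.053, -0.001, 0.0, 0.0, 0.0, -0.421]]
0.421 [[-0.053, -0.001, 0.0, 0.0, 0.0, -0.421]]
0.421 [[-0.053, -0.001, 0.0, 0.0, 0.0, -0.421]]
0.421 [[-0.053, -0.001, 0.0, 0.0, 0.0, -0.421]]
```

Upright hold first (gripped and seated), then most of the rock.

Call:
apply_moves:
  targets:
    - [-0.022,0.005,0,0,0,-0.178]
    - [-0.022,0.005,0,0,0,-0.178]
    - [0,0,0,0,0,0]
    - [0,0,0,0,0,0]
    - [0,0,0,0,0,0]
    - [0,0,0,0,0,0]
    - [0,0,0,0,0,0]
    - [0,0,0,0,0,0]
    - [0,0,0,0,0,0]
    - [0,0,0,0,0,0]

```text
clock: 24.05
eef_pos: [592.4, 215.2, 194.0]
tool_rot: [-1.571, -0.135, -1.502]
force: [-0.7, -2.4, 4.0]
width: 11.4
```

```bash
python3 -c "
from meas import *
meas('t16')"
```

```text
top 239.96 bot 246.47 eye_y,tilt [210.55   0.41] tool [592.4 215.1 194. ] tilt -7.72 F [-0.6 -1.3  5.7] w 11.2 t 24.1
```

Call:
apply_moves:
  targets:
    - [-0.045,0,0,0,0,-0.36]
    - [-0.045,0,0,0,0,-0.36]
    - [-0.045,0,0,0,0,-0.36]
    - [0,0,0,0,0,0]
    - [0,0,0,0,0,0]

```text
clock: 24.72
eef_pos: [592.0, 222.4, 192.6]
tool_rot: [-1.57, -0.284, -1.5]
force: [0.6, -0.2, 4.9]
width: 11.1
```

```bash
python3 -c "
from meas import *
meas('t17')"
```

```text
top 239.67 bot 252.58 eye_y,tilt [213.01  -8.67] tool [592.  222.4 192.6] tilt -16.28 F [0.4 1.3 5.8] w 11.1 t 24.775
```

Call:
apply_moves:
  targets:
    - [-0.045,0.002,0,0,0,-0.37]
    - [-0.045,0.002,0,0,0,-0.37]
    - [-0.045,0.002,0,0,0,-0.37]
    - [0,0,0,0,0,0]
    - [0,0,0,0,0,0]
    - [0,0,0,0,0,0]
    - [0,0,0,0,0,0]

```text
clock: 25.65
eef_pos: [591.2, 227.7, 190.2]
tool_rot: [-1.571, -0.44, -1.499]
force: [0.0, 1.2, 4.6]
width: 11.4
```

```bash
python3 -c "
from meas import *
meas('t18')
t=cv2.imread('pics/t18.png'); s=get_image('side')[:,:,::-1]; cv2.imwrite('pics/s18.png',s)
a=cv2.resize(t[170:220,205:275],(700,500),interpolation=cv2.INTER_CUBIC)
cv2.imwrite('pics/p12.png',a)
g=cv2.cvtColor(t,cv2.COLOR_BGR2GRAY); h=cv2.cvtColor(t,cv2.COLOR_BGR2HSV)[...,1]
print(g[189:196,230:248]); print(h[193:201,250:264])
"
```

```text
top 238.61 bot 258.91 eye_y,tilt [215.44 -19.35] tool [591.2 227.7 190.2] tilt -25.22 F [0.4 0.8 4.1] w 11.3 t 25.7
[[137 136 135 134 135 135 134 134 136 137 137 136 137 137 138 137 137 137]
 [128 128 134 142 155 150 148 146 163 156 130 123 130 133 134 133 135 135]
 [123 150 193 224 231 233 236 238 239 203 138 108 109 110 109 112 127 122]
 [139 217 240 244 244 245 247 246 217 166 123 101  98  99  99 101 110 109]
 [144 228 243 243 242 242 240 210 156 134 116 102  98  99  99 101 101 102]
 [135 169 188 229 239 237 202 151 132 128 113 101  97  99 100 101 101 101]
 [129 127 124 153 162 158 123  98  97  99  92  89  89  92  96  99  99 100]]
[[ 32  37  45  68  96 120 141 148 147 152 153 153 156 153]
 [ 13  13  13  20  31  38  50  73  86 124 151 155 156 153]
 [ 10  13  10  13  15  13  15  22  31  96 146 156 157 156]
 [ 13  13  15  13  15  13  13  10  15  84 141 157 157 157]
 [  9  11   8  11   8   8   5   3  10  63 132 156 157 156]
 [ 18  15  15  20  20  30  27  29  53  84 137 156 155 155]
 [ 89  95 100 113 119 133 140 136 139 140 152 153 156 155]
 [145 146 148 150 151 155 156 156 157 154 156 156 156 154]]
```

View pics/p12.png

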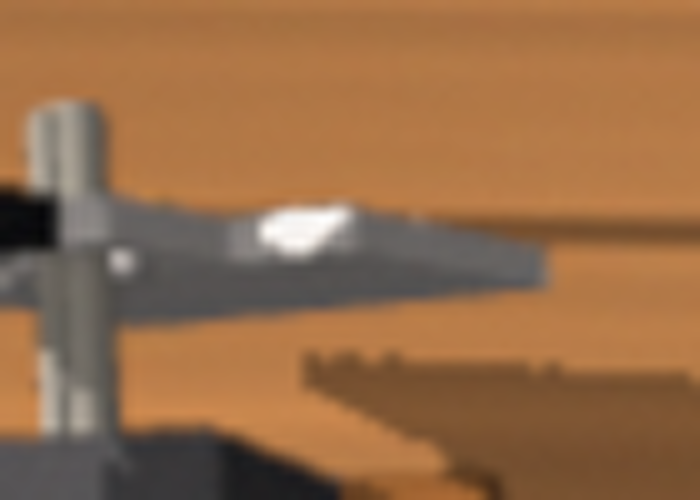

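```bash
python3 -c "
import cv2
for f in ('t14','t16','t17','t18'):
    t=cv2.imread(f'pics/{f}.png'); g=cv2.cvtColor(t,cv2.COLOR_BGR2GRAY); print(f); print(g[190:195,235:246])
from meas import *
R=lambda a:Ro.from_euler('z',3.95,degrees=True)*Ro.from_euler('x',a,degrees=True)
for a in (4,3,2,0,-8,-9,-10,-16,-17,-18,-19):
    q=[proj('top',np.array([592.3,211.5,158.4])+R(a).apply([x,-55,z-120]))[0] for x,z in((0,95),(0,0))]; print(a,q,q[1]-q[0])
"
```

```text
t14
[[129 131 132 131 132 133 134 135 133 133 135]
 [111 114 112 111 111 110 111 112 113 112 114]
 [123 125 128 129 103  85  84  84  85  85  86]
 [137 138 140 139 109  87  90  94  95  93  93]
 [143 143 143 145 112  89  98 116 122 120 120]]
t16
[[130 130 131 131 132 133 133 133 135 134 135]
 [107 109 108 107 114 112 111 112 112 112 114]
 [126 129 128 129 142 112  86  84  86  86  87]
 [140 140 140 144 165 120  83  83  91  94  94]
 [144 143 144 148 173 126  84  83  95 111 121]]
t17
[[134 141 154 156 135 128 131 133 134 134 134]
 [180 210 223 218 181 128 108 112 112 113 113]
 [225 231 233 232 200 130  94  93  93  89  88]
 [231 230 230 230 209 135  91  89  89  90  88]
 [231 229 228 227 207 138  91  90  91  93  92]]
t18
[[150 148 146 163 156 130 123 130 133 134 133]
 [233 236 238 239 203 138 108 109 110 109 112]
 [245 247 246 217 166 123 101  98  99  99 101]
 [242 240 210 156 134 116 102  98  99  99 101]
 [237 202 151 132 128 113 101  97  99 100 101]]
4 [np.float64(239.10290149979872), np.float64(243.0085450705074)] 3.9056435707086905
3 [np.float64(239.2583219167691), np.float64(243.85916311593704)] 4.600841199167945
2 [np.float64(239.40584837789118), np.float64(244.70232018967744)] 5.296471811786262
0 [np.float64(239.6769697763769), np.float64(246.36548272158092)] 6.688512945204025
-8 [np.float64(240.4340147635321), np.float64(252.68118233574543)] 12.247167572213328
-9 [np.float64(240.4909634267612), np.float64(253.42954937178217)] 12.938585945020975
-10 [np.float64(240.53938779722887), np.float64(254.16813817525144)] 13.628750378022573
-16 [np.float64(240.6488777987638), np.float64(258.3834426372946)] 17.734564838530787
-17 [np.float64(240.6366571048059), np.float64(259.04813885993525)] 18.41148175512936
-18 [np.float64(240.61566144626062), np.float64(259.7015001269619)] 19.085838680701272
-19 [np.float64(240.5858702412432), np.float64(260.34333163652843)] 19.75746139528522
```

Independent estimates of the final tilt lie between −17.0° and −18.1°, mean ≈ −17.5°, against a target of −17.4°. I'll let it settle, then hand in.

Call:
apply_moves:
  targets:
    - [0,0,0,0,0,0.01]
    - [0,0,0,0,0,0]
    - [0,0,0,0,0,0]
    - [0,0,0,0,0,0]
    - [0,0,0,0,0,0]
    - [0,0,0,0,0,0]
    - [0,0,0,0,0,0]
    - [0,0,0,0,0,0]
    - [0,0,0,0,0,0]
    - [0,0,0,0,0,0]

```text
clock: 27.0
eef_pos: [591.2, 227.7, 190.2]
tool_rot: [-1.571, -0.439, -1.499]
force: [-0.0, 1.0, 6.0]
width: 11.3
```

```bash
python3 -c "
from cell import *
s=read_state(); print(s['force'],s['width'],s['clock'],abs(s['qd']).max()); print(finish_job())"
```

```text
[-0.04617641  0.99777841  5.96612209] 11.302734913409928 27.0 0.0018590441991791539
the job is handed in; nothing more can be done
None
```

The gauge is hanging by its eye on the stud, dial facing away from the post. It is tilted to where the pointer should sit on the mark, and I handed the job in at 27.0 s with the gripper still holding it. I could not see the dial in the final pose, so the setting rests on measured tilt.

- **Setting angle:** I first held the gauge in the air facing the side camera. At a tilt of −17.4° (mark ≈ 0.304 rad) the pointer and mark overlapped in the picture, with a residual of at most 0.4° that parallax accounts for.
- **Upright on the stud:** Gripped on the stud, it was held upright (0.2–0.4°) for about 1 s twice. I also let it hang free twice, and there it settled about 3–4° off upright instead of exactly upright.
- **Correction made:** That drift changed the gauge's angle in the gripper, so the first rock reached only about −13°. I found this in the top view, brought the gauge back to upright, and set it again.
- **Last checks:** The arm was still and the jaws were on the tab (11.3 mm). The tool felt 6 N upward, so the stud was bearing the gauge. Estimates of the final tilt disagreed somewhat, from −17.0° to −18.1°, with a mean of about −17.5° against the −17.4° target.

I did not touch the applicators, the pin jar, the cattle tag or the look-alike gauges.

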